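# Put the cutting dies away in their fitted nests

## Task

Put the four steel leather-cutting dies (round, heel-shaped, strap-shaped and triangular) away, one after another: set each one, grip bar up, into the wooden nest of its own shape, so that it lies flat on the floor of the pocket. Leave the glass jar and the tin standing where they are.

Things in the scene. Friction and masses are not known exactly. Their poses are not given: they have to be found in the camera images.
- die_round: Round cutting die, ring 60 mm across. Steel wall 25 mm high, open inside. Dark upright grip bar at the centre, 36 mm long (x), 10 mm thick (y), 25 to 58 mm above the underside: pinch it from above, fingers closing along y. 0.18 to 0.35 kg. Origin: underside, below the middle of the bar; z up.
- die_heel: Heel-shaped cutting die, a U closed by a straight side: 68 mm long (x), 52 mm wide (y); straight side at x = -34 mm, rounded end at x = +34 mm. Steel wall 25 mm high, open inside. Dark upright grip bar at the centre, 36 mm long (x), 10 mm thick (y), 25 to 58 mm above the underside: pinch it from above, fingers closing along y. 0.18 to 0.35 kg. Origin: underside, below the middle of the bar; z up.
- die_strap: Strap-shaped cutting die, an oblong 86 mm (x) by 34 mm (y). Steel wall 25 mm high, open inside. Dark upright grip bar at the centre, 36 mm long (x), 10 mm thick (y), 25 to 58 mm above the underside: pinch it from above, fingers closing along y. 0.18 to 0.35 kg. Origin: underside, below the middle of the bar; z up.
- die_gusset: Triangular cutting die: straight base 68 mm wide at x = -20 mm, point at x = +40 mm. Steel wall 25 mm high, open inside. Dark upright grip bar at the centre, 36 mm long (x), 10 mm thick (y), 25 to 58 mm above the underside: pinch it from above, fingers closing along y. 0.18 to 0.35 kg. Origin: underside, below the middle of the bar; z up.
- nest_round: Round wooden nest on a 90 by 90 mm board. Fixed. Light wooden fence leaning outward (funnel), top 18 mm above the bench; dark pocket floor at 6 mm. Gap round the die: 4 mm at the floor, 11 mm at the top. Origin: on the bench, 6 mm below the seated die's origin; z up. Any yaw fits. 
- nest_heel: Heel-shaped (U) wooden nest on a 98 by 82 mm board, rounded end to +x. Fixed. Light wooden fence leaning outward (funnel), top 18 mm above the bench; dark pocket floor at 6 mm. Gap round the die: 4 mm at the floor, 11 mm at the top. Origin: on the bench, 6 mm below the seated die's origin; z up. Die fits one way only: both x axes the same way.
- nest_strap: Oblong wooden nest on a 116 by 64 mm board, long side along x. Fixed. Light wooden fence leaning outward (funnel), top 18 mm above the bench; dark pocket floor at 6 mm. Gap round the die: 4 mm at the floor, 11 mm at the top. Origin: on the bench, 6 mm below the seated die's origin; z up. Die fits with x axes parallel, either way round.
- nest_gusset: Triangular wooden nest on a 100 by 108 mm board, point to +x. Fixed. Light wooden fence leaning outward (funnel), top 18 mm above the bench; dark pocket floor at 6 mm. Gap round the die: 4 mm at the floor, 11 mm at the top. Origin: on the bench, 6 mm below the seated die's origin; z up. Die fits one way only: both x axes the same way.
- jar: Closed glass jar with brass lid, 56 mm across, 70 mm high, standing loose on the bench. Origin: centre of its underside.
- tin: Round tin with green lid, 62 mm across, 40 mm high, standing loose on the bench. Origin: centre of its underside.
Mind the look-alikes: they are no part of the job. Leave any blue or orange look-alike of the die_gusset alone. Leave any blue or purple look-alike of the die_heel alone.

How it is judged:
At the end, for the whole second after the job is handed in: Each of the four dies lies in the nest of its own shape: its origin within 10 mm of the nest's in plan and resting on the pocket floor (3 to 9.5 mm above the bench), upright within 0.08 rad, the heel-shaped, strap-shaped and triangular ones turned to within 0.25 rad of their nest, and all at rest (horizontal distance between die_round and nest_round below 0.01 m and z of die_round in the frame of nest_round between 0.003 and 0.0095 m and angle between each of die_round, die_heel, die_strap, die_gusset's own z axis and vertical below 0.08 rad and linear speed of each of die_round, die_heel, die_strap, die_gusset below 0.02 m/s and horizontal distance between die_heel and nest_heel below 0.01 m and z of die_heel in the frame of nest_heel between 0.003 and 0.0095 m and angle between the x axis of die_heel and the x axis of nest_heel, either way round below 0.25 rad and horizontal distance between die_strap and nest_strap below 0.01 m and z of die_strap in the frame of nest_strap between 0.003 and 0.0095 m and angle between the x axis of die_strap and the x axis of nest_strap, either way round below 0.25 rad and horizontal distance between die_gusset and nest_gusset below 0.01 m and z of die_gusset in the frame of nest_gusset between 0.003 and 0.0095 m and angle between the x axis of die_gusset and the x axis of nest_gusset, either way round below 0.25 rad); the robot touches nothing.
It fails at once if the jar is shifted by more than 30 mm or tipped (distance of jar from where it was at the start of the episode above 0.03 m or angle between jar's own z axis and vertical above 0.35 rad).
It fails at once if the tin is shifted by more than 30 mm or tipped (distance of tin from where it was at the start of the episode above 0.03 m or angle between tin's own z axis and vertical above 0.35 rad).
It also fails if it takes over 106 s, if anything falls off the work surface, if the arm or the gripper's body presses on something with over 40 N, if the wrist force passes 120 N, or if a joint passes its speed limit or range.

## Robot

A 7-joint arm with a two-finger parallel gripper is mounted at the origin on the work surface. World frame = base frame: x ahead of the robot, y to its left, z up, the work surface at z = 0. Lengths are in m, angles in rad, forces in N, time in s.
With the tool pointing down it reaches from about 0.425 to 0.875 m from the base axis. Payload 4.7 kg.
Tool frame: the origin (TCP) lies midway between the tips of the shut fingers; the grasp point (between the pads) lies 19 mm behind it; z points along the fingers, y is the line along which they close (so a half turn about z gives the same grasp; the last joint's range is limited). The gripper opens to 87 mm and grips with 3 to 60 N. Pads are 19 mm wide; open, the fingers measure 117 mm over their backs; the gripper's body (75 mm by 190 mm) begins 51 mm behind the grasp point.
Start: joints at [-1.312, 0.321, -0.07, 1.45, 0.023, 1.371, -0.057], TCP at [0.158, 0.631, 0.223] pointing down, gripper open.
Joint ranges: [-2.86, 2.86], [-0.3, 2.09], [-1.38, 1.24], [0.06, 2.45], [-1.56, 4.7], [0.09, 2.05], [-2.69, 2.69]. Speed limits (rad/s): [2.57, 2.57, 3.14, 3.14, 3.14, 3.14, 3.14].

## Interface

Orientations are given as a rotation vector (axis times angle).
In Python, from bench import monitor, cams, workorder gives the robot as it stands.
- The arm moves only by the tool move_arm, never from a script. Its arguments are lists of equal length, an entry for each row: "slide": the shift along the tool's x, y, z in cm, a list of three; "roll": the turn about the tool's z in rad. In form: {"slide": [[dx, dy, dz], ...], "roll": [roll, ...]}. A call has 1 to 20 rows; each row is the pose to reach, as a shift and turn from the pose commanded when the call began, along the tool's axes at that moment; what a row does not reach only later rows make up. A row lasts 1/10 s, in which the tool goes at most 50 mm and 8.59 degrees, less where a joint would pass 70% of its speed; a pose out of reach is approached as far as the arm can. A call with a gripper value outside its range is refused whole. "gripper" is the finger opening in cm, from 0 to 8.7, set as the call begins (left out, the last holds). The fingers move at their own pace and stop on an object; "squeeze" is the grip in N (left out, the last holds). Time passes only in rows, so rows that repeat a pose let the fingers close. It gives the time, the measured TCP pose, the force, the opening and the grip force at its end, in the units of the state.
- monitor.get_state(): the state, without advancing time (a new reading comes with each control period).
- cams.get_image(name): name is "scene" or "top" or "wrist"; returns the picture (384x512x3 uint8, red, green, blue); there is no depth.
- cams.get_calibration(name): a dict with "mtx" (3x3 intrinsics, pixels), "R" (3x3) and "t" (3): a world point X has camera coordinates R X + t. Camera axes: x right, y down, z forward; pixel columns grow to the right and rows downward; lengths in m; the calibration is good to about 2 mm. The wrist camera is an equidistant fisheye: a pixel r from the principal point sees the ray r / f radians off the axis. A picture is of the moment at which its call begins: read the wrist's pose just before it. get_calibration takes no time and is no camera call; for the wrist camera it gives the pose at the moment of the call.
- workorder.close_job(): hands the job in; it is judged then, once.
The state is a dict: "time": time; "joint_positions": joint angles; "qd": joint speeds; "joint_torque": joint torques, N m; "position": TCP position; "tool_rot": TCP orientation; "ft_force": force on the tool from outside, world axes, zero at the start; "torque": the same for the moment, N m; "grip_width": opening from 0.0 (shut) to 1.0 (fully open); "grip_force": force on a finger pad.
Only numpy, scipy, OpenCV 4.12 (cv2) and the standard library are available. Lean on these libraries where they do the work, as an engineer would, in place of code of your own. Each camera call takes 0.05 s, during which the arm holds its last target. There are 200 camera calls.

## Working session

There is one attempt and no reset: what is moved stays moved. The work goes in short steps, Python scripts to look and compute and a tool call to move; the robot and the scene stay as the last step left them, time stands still between calls to the robot, and variables do not carry over. Pictures are saved under pics/ and viewed, at most 14 in all, crops included, and the job is handed in when it is done.

Besides the shell and the picture viewer there is one more tool, called after "Request:" by a JSON object that holds its "method" and its "body", one argument or row to a line. move_arm: Moves the arm, as the interface text tells. Its arguments: {"type":"object","properties":{"slide":{"type":"array","items":{"type":"array","items":{"type":"number"}}},"roll":{"type":"array","items":{"type":"number"}},"gripper":{"type":"number"},"squeeze":{"type":"number"}},"required":["slide","roll"]}

```bash
mkdir -p pics; ls; python3 - <<'E'
from bench import monitor,cams
import cv2,numpy as np
np.set_printoptions(precision=4,suppress=True)
s=monitor.get_state();print(s['time'],s['position'],s['tool_rot'],s['grip_width'])
for n in['top','scene','wrist']:
    c=cams.get_calibration(n);im=cams.get_image(n);np.save(f'pics/{n}.npy',im)
    cv2.imwrite(f'pics/{n}0.png',im[:,:,::-1])
    print(n,c['mtx'].tolist(),'\n',c['R'],c['t'],-c['R'].T@c['t'])
a=np.load('pics/top.npy')
cv2.imwrite('pics/top_b.png',cv2.resize(a[:,:,::-1],(800,600),interpolation=cv2.INTER_CUBIC))
E
```

```text
pics
0.0 [0.1575 0.63   0.2214] [-0.3835 -3.118   0.0031] 1.0014376952725361
top [[363.9817478920217, 0.0, 254.30532375685726], [0.0, 363.9817478920217, 189.8552053038165], [0.0, 0.0, 1.0]] 
 [[-0.0264 -0.9996  0.0043]
 [-0.993   0.0258 -0.115 ]
 [ 0.1149 -0.0073 -0.9934]] [0.0557 0.5121 1.2387] [0.3677 0.0515 1.2892]
scene [[373.4536295215026, 0.0, 258.57476241478633], [0.0, 373.4536295215026, 189.9493250729341], [0.0, 0.0, 1.0]] 
 [[ 0.2072  0.9783 -0.0003]
 [ 0.7267 -0.1542 -0.6694]
 [-0.6549  0.1385 -0.7429]] [-0.146  -0.3535  1.3843] [ 1.1937 -0.1034  0.7917]
wrist [[297.3186396354542, 0.0, 250.91466785754588], [0.0, 297.3186396354542, 187.07865525473537], [0.0, 0.0, 1.0]] 
 [[ 0.2423  0.9702 -0.0021]
 [ 0.9298 -0.2316  0.2862]
 [ 0.2772 -0.0713 -0.9582]] [-0.6499 -0.0358  0.3906] [0.0824 0.6501 0.3831]
```

View pics/top_b.png

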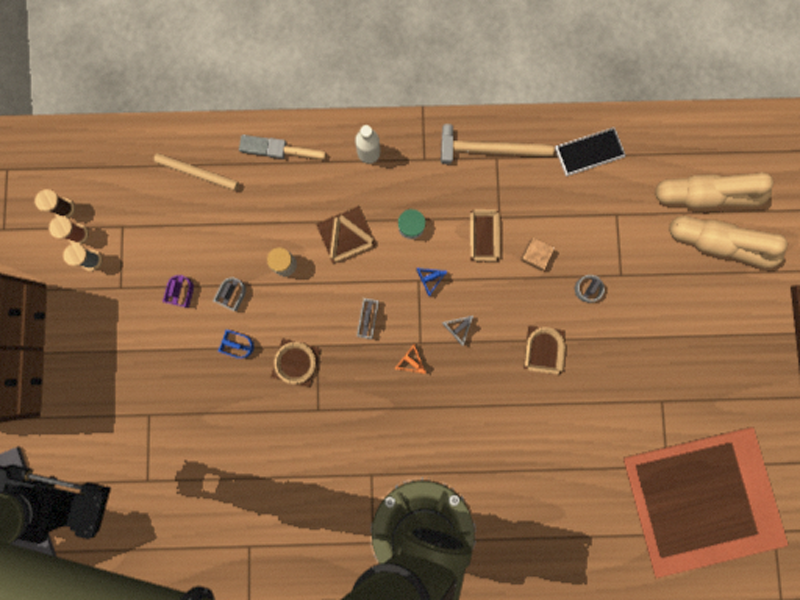

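View pics/scene0.png

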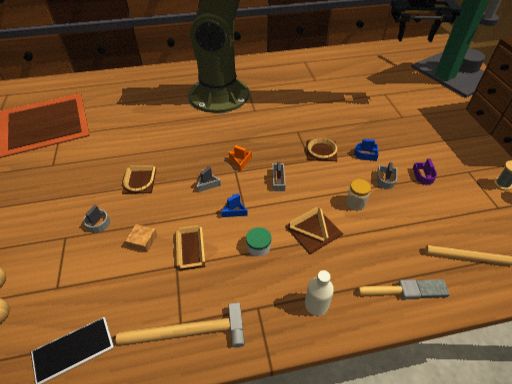

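The top view (800 px wide) shows four grey steel dies: round (590,289), heel (231,294), strap (369,318) and triangular (461,329). The nests are round (295,362), heel (546,350), strap (485,235) and triangular (346,235), with the jar at (280,261) and the tin at (412,223). The look-alikes are purple (179,291), blue (237,344), blue (432,281) and orange (411,360). Next I take coarse positions from the top and scene views.

```bash
cat > h.py <<'E'
import numpy as np,cv2
from bench import monitor,cams
np.set_printoptions(precision=4,suppress=True)
def ray(c,uv,fish=False):
    uv=np.atleast_2d(np.asarray(uv,float));K=c['mtx'];p=(uv-K[:2,2])/np.array([K[0,0],K[1,1]])
    if fish:
        r=np.linalg.norm(p,axis=1,keepdims=True);d=np.hstack([p/np.maximum(r,1e-9)*np.sin(r),np.cos(r)])
    else: d=np.hstack([p,np.ones((len(p),1))])
    return -c['R'].T@c['t'], d@c['R']
def plane(c,uv,z,fish=False):
    o,d=ray(c,uv,fish);return (o+d*((z-o[2])/d[:,2])[:,None])[:,:2]
def tri(o1,d1,o2,d2):
    d1=d1/np.linalg.norm(d1);d2=d2/np.linalg.norm(d2)
    s=np.linalg.lstsq(np.c_[d1,-d2],o2-o1,rcond=None)[0]
    a,b=o1+s[0]*d1,o2+s[1]*d2;return (a+b)/2,np.linalg.norm(a-b)
def project(c,X,fish=False):
    p=np.atleast_2d(X)@c['R'].T+c['t'];K=c['mtx']
    if fish:
        n=np.linalg.norm(p[:,:2],axis=1);q=p[:,:2]/np.maximum(n,1e-9)[:,None]*np.arctan2(n,p[:,2])[:,None]
    else:q=p[:,:2]/p[:,2:]
    return q*[K[0,0],K[1,1]]+K[:2,2]
E
python3 - <<'E'
from h import *
T=cams.get_calibration('top');S=cams.get_calibration('scene')
v={'round':(590,289),'heel':(231,294),'strap':(369,318),'gus':(461,329),'Nround':(295,362),'Nheel':(546,350),'Nstrap':(485,235),'Ngus':(346,235),'jar':(280,261),'tin':(412,223)}
sc={'round':(96,215),'heel':(387,175),'strap':(279,175),'gus':(207,178),'Nround':(321,150),'Nheel':(139,180),'Nstrap':(190,248),'Ngus':(314,228),'jar':(358,185),'tin':(258,237)}
for k in v:
    o1,d1=ray(T,np.array(v[k])/1.5625);o2,d2=ray(S,sc[k]);X,e=tri(o1,d1[0],o2,d2[0])
    print(k,plane(T,np.array(v[k])/1.5625,.02)[0],'tri',X,e)
E
```

```text
round [ 0.5205 -0.3922] tri [ 0.5196 -0.3904  0.0288] 0.002448285207237447
heel [0.5301 0.4154] tri [0.5307 0.4167 0.0168] 0.00083023542660378
strap [0.468  0.1069] tri [0.4684 0.1085 0.0199] 0.003404579654772618
gus [ 0.4381 -0.0979] tri [ 0.4382 -0.0961  0.0209] 0.003379969900146516
Nround [0.3746 0.2727] tri [0.3741 0.2733 0.0031] 0.004903765805089792
Nheel [ 0.3864 -0.2852] tri [ 0.3867 -0.2897  0.0019] 0.0007633823727671875
Nstrap [ 0.6505 -0.161 ] tri [ 0.6541 -0.1638  0.0038] 0.00022660521583083124
Ngus [0.6586 0.1552] tri [0.6615 0.1561 0.0069] 0.00040376072086808747
jar [0.6024 0.3053] tri [0.593  0.294  0.0677] 0.003647554528630508
tin [0.6826 0.0043] tri [0.6787 0.0045 0.0357] 0.0008675339757610156
```

Request:
{"method": "move_arm", "body": {
  "slide": [
    [-9,-7,-2],
    [-18,-14,-4],
    [-27,-22,-6],
    [-37.3,-29.8,-8],
    [-37.3,-29.8,-8],
    [-37.3,-29.8,-8],
    [-37.3,-29.8,-8],
    [-37.3,-29.8,-8],
    [-37.3,-29.8,-8],
    [-37.3,-29.8,-8],
    [-37.3,-29.8,-8],
    [-37.3,-29.8,-8],
    [-37.3,-29.8,-8],
    [-37.3,-29.8,-8]
  ],
  "roll": [-0.06,-0.12,-0.18,-0.244,-0.244,-0.244,-0.244,-0.244,-0.244,-0.244,-0.244,-0.244,-0.244,-0.244]
}}

```text
time: 1.55
position: [0.4461, 0.2526, 0.3021]
tool_rot: [0.004, -3.141, 0.0]
ft_force: [-0.6, -0.4, -0.3]
grip_width: 1.002
grip_force: 0.0
```

```bash
cat >> h.py <<'E'
def snap(tag):
    s=monitor.get_state();c=cams.get_calibration('wrist');im=cams.get_image('wrist')
    np.savez(f'pics/{tag}.npz',im=im,mtx=c['mtx'],R=c['R'],t=c['t'])
    print(tag,s['time'],s['position'],s['tool_rot'],'cam',-c['R'].T@c['t'],'j7',s['joint_positions'][6]);return im,c
def load(tag):
    z=np.load(f'pics/{tag}.npz');return z['im'],{k:z[k] for k in('mtx','R','t')}
E
python3 - <<'E'
from h import *
im,c=snap('A')
cv2.imwrite('pics/A.png',cv2.resize(im[:,:,::-1],(800,600),interpolation=cv2.INTER_CUBIC))
E
```

```text
A 1.55 [0.4461 0.2526 0.3021] [ 0.0037 -3.1408  0.0003] cam [0.3688 0.2531 0.4638] j7 1.0058882983869613
```

View pics/A.png

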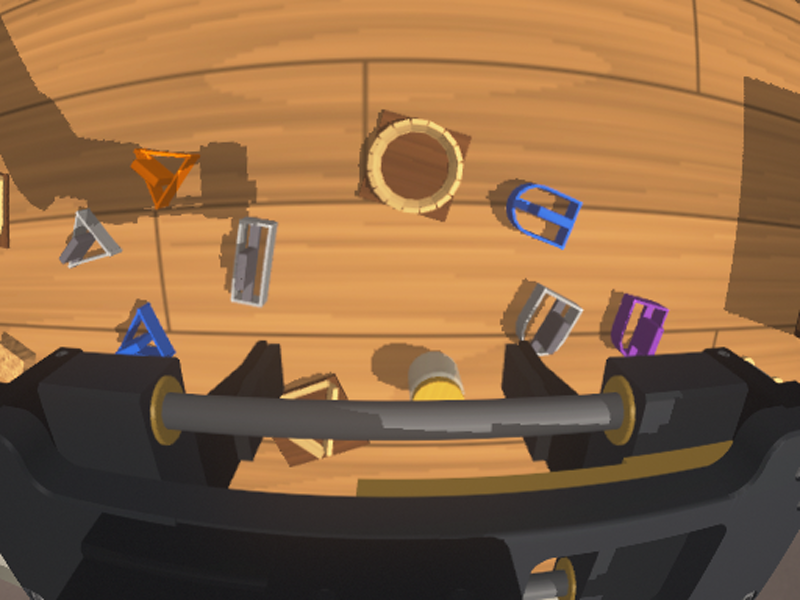

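The fisheye view shows round nest (415,165), steel strap (253,262), steel triangle (90,240) and steel heel (548,318). The gripper hides whatever lies ahead of the TCP, so I survey from further out.

Request:
{"method": "move_arm", "body": {
  "slide": [
    [-4,1,1],
    [-9,2,2],
    [-14,4,4],
    [-17.4,5,5],
    [-17.4,5,5],
    [-17.4,5,5],
    [-17.4,5,5]
  ],
  "roll": [0,0,0,0,0,0,0]
}}

```text
time: 2.3
position: [0.6205, 0.3015, 0.2537]
tool_rot: [-0.0, 3.141, 0.002]
ft_force: [-0.5, -0.5, 1.0]
grip_width: 1.002
grip_force: 0.0
```

```bash
python3 -c "
from h import *
snap('B')"
```

```text
B 2.3 [0.6205 0.3015 0.2537] [-0.0003  3.141   0.0015] cam [0.543  0.302  0.4152] j7 1.1624640017986574
```

Request:
{"method": "move_arm", "body": {
  "slide": [
    [0,-4,0],
    [0,-9,0],
    [0,-14,0],
    [0,-19,0],
    [0,-24,0],
    [0,-28,0],
    [0,-30,0],
    [0,-30,0],
    [0,-30,0],
    [0,-30,0]
  ],
  "roll": [0,0,0,0,0,0,0,0,0,0]
}}

```text
time: 3.35
position: [0.6209, 0.0038, 0.2535]
tool_rot: [-0.004, 3.14, 0.003]
ft_force: [-0.4, 0.3, -0.2]
grip_width: 1.002
grip_force: 0.0
```

```bash
python3 -c "
from h import *
snap('C')"
```

```text
C 3.35 [0.6209 0.0038 0.2535] [-0.0042  3.1402  0.0033] cam [0.5432 0.0039 0.4149] j7 1.612960303995908
```

Request:
{"method": "move_arm", "body": {
  "slide": [
    [0,-4,0],
    [0,-9,0],
    [0,-14,0],
    [0,-19,0],
    [0,-23,0],
    [0,-25,0],
    [0,-25,0],
    [0,-25,0],
    [0,-25,0]
  ],
  "roll": [0,0,0,0,0,0,0,0,0]
}}

```text
time: 4.3
position: [0.6219, -0.2458, 0.2523]
tool_rot: [-0.005, 3.141, 0.003]
ft_force: [0.8, 0.6, -0.5]
grip_width: 1.001
grip_force: 0.0
```

```bash
python3 -c "
from h import *
snap('D')"
```

```text
D 4.3 [ 0.6219 -0.2458  0.2523] [-0.0052  3.1415  0.0027] cam [ 0.5445 -0.2457  0.4139] j7 2.05465613493616
```

Request:
{"method": "move_arm", "body": {
  "slide": [
    [-4,3,0],
    [-8,6,0],
    [-12,10,0],
    [-16,14,0],
    [-18,17,0],
    [-18,20,0],
    [-18,20,0],
    [-18,20,0],
    [-18,20,0]
  ],
  "roll": [0,0,0,0,0,0,0,0,0]
}}

```text
time: 5.25
position: [0.8006, -0.0497, 0.253]
tool_rot: [0.002, 3.141, -0.001]
ft_force: [0.4, 0.3, 0.6]
grip_width: 0.998
grip_force: 0.0
```

```bash
python3 -c "
from h import *
snap('E')
m=np.vstack([np.hstack([cv2.resize(load(a)[0],(400,300),interpolation=cv2.INTER_AREA) for a in r]) for r in ('BC','DE')])
cv2.imwrite('pics/mont.png',m[:,:,::-1])"
```

```text
E 5.25 [ 0.8006 -0.0497  0.253 ] [ 0.0019  3.1415 -0.0012] cam [ 0.7232 -0.0489  0.4146] j7 1.740578606401305
```

View pics/mont.png

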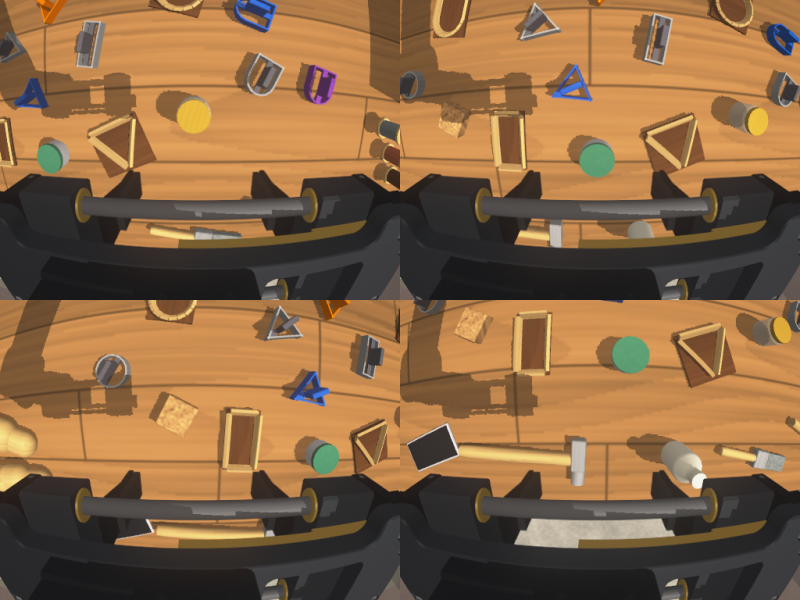

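B–E show all eight targets clearly: steel heel in B (261,75), strap in B/C, triangle in C/D and round in D (112,370). I crop each one at full resolution with trial masks.

```bash
cat >> h.py <<'E'
G={'round':(.520,-.391),'heel':(.530,.416),'strap':(.468,.108),'gus':(.438,-.097),'Nround':(.374,.273),'Nheel':(.386,-.287),'Nstrap':(.652,-.162),'Ngus':(.660,.155)}
def roi(c,k,r=34,z=.02):
    u,v=project(c,[*G[k],z],True)[0];return int(max(u-r,0)),int(max(v-r,0)),int(min(u+r,512)),int(min(v+r,384))
E
python3 - <<'E'
from h import *
best={'round':'D','heel':'B','strap':'B','gus':'C','Nround':'B','Nheel':'D','Nstrap':'E','Ngus':'E'}
out=[]
for k,t in best.items():
    im,c=load(t);x0,y0,x1,y1=roi(c,k);cr=im[y0:y1,x0:x1];hsv=cv2.cvtColor(cr,cv2.COLOR_RGB2HSV)
    print(k,t,(x0,y0,x1,y1),[(f,project(load(f)[1],[*G[k],.02],True)[0].round().tolist()) for f in 'ABCDE'])
    Z=hsv.reshape(-1,3).astype(np.float32);_,l,ce=cv2.kmeans(Z,5,None,(3,30,1),3,cv2.KMEANS_PP_CENTERS)
    print('   ',[(ce[i].round().astype(int).tolist(),int((l==i).sum())) for i in range(5)])
    out.append(cv2.resize(cr,(200,200),interpolation=cv2.INTER_CUBIC))
cv2.imwrite('pics/crops.png',np.vstack([np.hstack(out[:4]),np.hstack(out[4:])])[:,:,::-1])
E
```

```text
round D (109, 52, 177, 120) [('A', [-29.0, 194.0]), ('B', [-66.0, 125.0]), ('C', [13.0, 105.0]), ('D', [144.0, 86.0]), ('E', [38.0, -4.0])]
    [([15, 153, 204], 2343), ([9, 32, 101], 779), ([174, 20, 119], 201), ([15, 140, 124], 1102), ([16, 28, 182], 199)]
heel B (301, 59, 369, 127) [('A', [350.0, 204.0]), ('B', [336.0, 93.0]), ('C', [494.0, 113.0]), ('D', [561.0, 129.0]), ('E', [512.0, 20.0])]
    [([15, 140, 130], 1036), ([11, 40, 96], 793), ([15, 152, 204], 2213), ([173, 19, 126], 249), ([16, 30, 193], 333)]
strap B (78, 20, 146, 88) [('A', [159.0, 167.0]), ('B', [112.0, 55.0]), ('C', [329.0, 48.0]), ('D', [473.0, 71.0]), ('E', [359.0, -60.0])]
    [([14, 140, 145], 508), ([15, 27, 152], 812), ([15, 153, 204], 2523), ([174, 20, 118], 294), ([4, 29, 92], 487)]
gus C (140, 0, 208, 60) [('A', [54.0, 153.0]), ('B', [11.0, 59.0]), ('C', [175.0, 26.0]), ('D', [360.0, 30.0]), ('E', [217.0, -84.0])]
    [([15, 27, 193], 287), ([15, 152, 196], 2462), ([173, 19, 123], 208), ([15, 140, 134], 537), ([8, 32, 101], 586)]
Nround B (195, 0, 263, 14) [('A', [265.0, 105.0]), ('B', [229.0, -19.0])
[... 267 characters left out ...]
0, 13.0]), ('D', [220.0, -12.0]), ('E', [101.0, -88.0])]
    [([16, 138, 153], 141), ([19, 130, 229], 316), ([16, 146, 197], 149), ([14, 144, 101], 69), ([12, 156, 124], 753)]
Nstrap E (132, 17, 200, 85) [('A', [50.0, 257.0]), ('B', [-1.0, 182.0]), ('C', [136.0, 180.0]), ('D', [310.0, 180.0]), ('E', [166.0, 51.0])]
    [([12, 155, 122], 1806), ([20, 127, 235], 786), ([15, 152, 207], 1350), ([16, 138, 176], 363), ([16, 139, 141], 319)]
Ngus E (361, 29, 429, 97) [('A', [196.0, 273.0]), ('B', [149.0, 186.0]), ('C', [355.0, 186.0]), ('D', [480.0, 187.0]), ('E', [396.0, 64.0])]
    [([12, 156, 122], 2174), ([19, 131, 227], 594), ([16, 149, 204], 1027), ([16, 134, 141], 618), ([13, 143, 86], 211)]
```

View pics/crops.png

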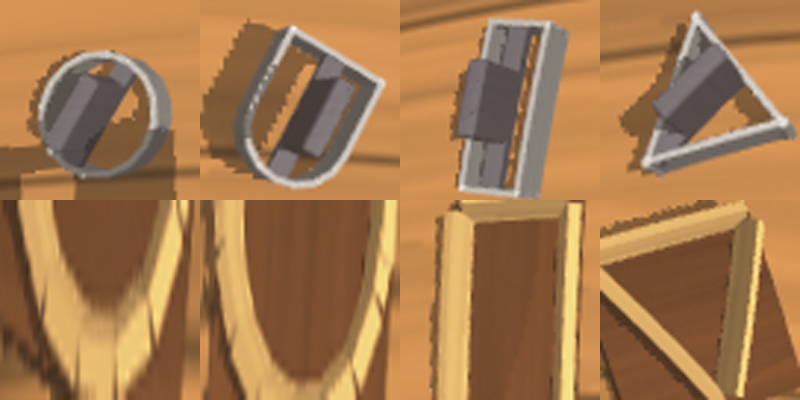

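The crops confirm that the four steel-grey dies have the right shapes, with neither blue, orange nor purple among them. The heel nest needs its own view, so I move there and then fit all of them.

Request:
{"method": "move_arm", "body": {
  "slide": [
    [4,-3,0],
    [8,-6,0],
    [12,-9,0],
    [16,-12,0],
    [20,-15,0],
    [24,-18,0],
    [28,-19,0],
    [32,-20,0],
    [33,-20,0],
    [33,-20,0],
    [33,-20,0],
    [33,-20,0]
  ],
  "roll": [0,0,0,0,0,0,0,0,0,0,0,0]
}}

```text
time: 6.5
position: [0.4721, -0.2482, 0.2525]
tool_rot: [-0.001, 3.141, -0.0]
ft_force: [-0.2, -0.6, -1.2]
grip_width: 1.001
grip_force: 0.0
```

```bash
python3 -c "
from h import *
snap('F')"
```

```text
F 6.5 [ 0.4721 -0.2482  0.2525] [-0.0012  3.1413 -0.0005] cam [ 0.3946 -0.2476  0.4141] j7 2.038272521571061
```

Request:
{"method": "move_arm", "body": {
  "slide": [
    [-2,-3,0],
    [-4,-6,0],
    [-6,-9,0],
    [-6,-9,0],
    [-6,-9,0],
    [-6,-9,0]
  ],
  "roll": [0,0,0,0,0,0]
}}

```text
time: 7.15
position: [0.531, -0.3378, 0.2521]
tool_rot: [0.001, -3.141, -0.001]
ft_force: [0.1, 1.3, 0.1]
grip_width: 1.002
grip_force: 0.0
```

```bash
cat >> h.py <<'E'
def mask(im,k):
    h=cv2.cvtColor(im,cv2.COLOR_RGB2HSV)
    if k[0]=='N': return cv2.inRange(h,(8,140,95),(14,185,140))
    return cv2.inRange(h,(0,0,165),(179,60,255))
def blob(im,c,k,r=36):
    """contour of the wanted thing (full-image pixels) or None"""
    m=mask(im,k);g=np.zeros_like(m);p=project(c,[*G[k],.015],True)[0]
    if not(20<p[0]<492 and 20<p[1]<364) : return None
    x0,y0,x1,y1=roi(c,k,r);g[y0:y1,x0:x1]=m[y0:y1,x0:x1]
    if k[0]=='N':
        g=cv2.morphologyEx(g,cv2.MORPH_OPEN,np.ones((3,3)))
        n,l=cv2.connectedComponents(g,connectivity=4);i=l[int(p[1])-3:int(p[1])+4,int(p[0])-3:int(p[0])+4]
        i=np.bincount(i[i>0]).argmax() if (i>0).any() else 0
        if not i:return None
        g=(l==i).astype(np.uint8)
        return max(cv2.findContours(g,0,cv2.CHAIN_APPROX_NONE)[0],key=cv2.contourArea)[:,0]
    cs=[q for q in cv2.findContours(g,0,cv2.CHAIN_APPROX_NONE)[0] if len(q)>6]
    return np.vstack(cs)[:,0] if cs else None
def fit(k,P):
    P=(P*1000).astype(np.float32);s=k.lstrip('N')
    if s=='round':
        c,r=cv2.minEnclosingCircle(P);return np.array(c),0,(2*r,)
    if s=='gus':
        T=cv2.minEnclosingTriangle(P[:,None])[1][:,0];L=np.linalg.norm(np.roll(T,-1,0)-np.roll(T,1,0),axis=1)
        ce=(L[:,None]*T).sum(0)/L.sum();i=int(np.argmin([abs(np.linalg.norm(T[j]-ce)-40.2*L.sum()/206) for j in range(3)]))
        a=[np.degrees(np.arctan2(*(t-ce)[::-1])) for t in T]
        return ce,np.degrees(np.arctan2(*(T[i]-ce)[::-1])),(*L,*a)
    (c,(w,h),a)=cv2.minAreaRect(P)
    if w<h:w,h,a=h,w,a+90
    if s=='heel':
        e=np.array([np.cos(np.radians(a)),np.sin(np.radians(a))]);n=np.array([-e[1],e[0]])
        H=cv2.convexHull(P)[:,0];u=(H-c)@e;f=[np.ptp(((H-c)@n)[u*q>u.max()*.86]) if (u*q>u.max()*.86).sum()>1 else 0 for q in(1,-1)]
        if f[0]>f[1]:a+=180
        return np.array(c),(a+180)%360-180,(w,h,*f)
    return np.array(c),a,(w,h)
E
python3 - <<'E'
from h import *
snap('F2')
for k in G:
    z=.006 if k[0]=='N' else .025; R=[]
    for t in ['A','B','C','D','E','F','F2']:
        im,c=load(t);b=blob(im,c,k)
        if b is None or len(b)<15: continue
        P=plane(c,b,z,True);ce,a,sz=fit(k,P);cp=project(c,[*ce/1000,z],True)[0]
        R.append((t,ray(c,cp,True)));print(k,t,ce.round(1),round(float(a),1),np.round(sz,1))
    for i in range(len(R)):
        for j in range(i):
            X,e=tri(R[i][1][0],R[i][1][1][0],R[j][1][0],R[j][1][1][0]);print('    tri',R[i][0],R[j][0],(X*1000).round(1),round(e*1000,1))
E
```

```text
F2 7.15 [ 0.531  -0.3378  0.2521] [ 0.0007 -3.1408 -0.0012] cam [ 0.4537 -0.3374  0.4138] j7 2.2447156276850246
round D [ 524.6 -392.2] 0.0 [59.9]
round F [ 525.1 -392.7] 0.0 [59.8]
round F2 [ 525.  -392.7] 0.0 [59.3]
    tri F D [ 524.7 -392.    26.2] 0.4
    tri F2 D [ 524.8 -392.5   24.9] 0.5
    tri F2 F [ 525.  -392.6   25.3] 0.1
heel A [534.8 417.3] -26.0 [66.6 51.6 51.3  5.9]
heel B [536.6 416.6] -26.1 [67.6 51.9 51.9 25.3]
heel C [535.3 416.3] 160.9 [69.4 46.7 13.4 21.1]
    tri B A [536.5 418.4  20.8] 1.0
    tri C A [535.3 417.8  23.7] 0.1
    tri C B [535.9 416.8  24.6] 1.4
strap A [469.7 110.9] 168.7 [85.2 34.1]
strap B [470.1 110.7] 168.5 [85.6 34.2]
strap C [470.1 110. ] 168.5 [85.6 33.8]
strap D [469.7 109.6] 168.6 [85.2 33.7]
strap F [470.  109.5] 168.4 [85.5 33.4]
    tri B A [469.9 110.5  24.3] 0.3
    tri C A [469.9 110.4  23.6] 0.1
    tri C B [469.9 110.2  24.1] 0.1
    tri D A [469.7 110.5  24. ] 0.4
    tri D B [469.7 110.3  24.2] 0.4
    tri D C [469.8 110.2  24.3] 0.4
    tri F A [470.  110.5  23.9] 0.3
    tri F B [470.  110.3  24.2] 0.2
    tri F C [470.  1
[... 1128 characters left out ...]
C [ 655.  -161.5    5.4] 0.6
    tri E C [ 654.3 -161.1    6.7] 0.2
    tri E D [ 654.6 -161.5    6.7] 0.8
    tri F2 C [ 650.7 -160.7    3.4] 8.9
    tri F2 D [ 658.  -154.6  -15.8] 7.9
    tri F2 E [ 650.5 -160.9   -0.7] 6.9
Ngus B [652.4 152.4] 22.0 [ 80.9  78.9  81.  142.4  22.  -98.4]
Ngus C [652.2 152.1] -98.3 [ 82.2  78.5  81.  143.   22.7 -98.3]
Ngus D [652.3 151.3] 21.7 [ 81.5  79.6  80.8 141.9  21.7 -98.8]
Ngus E [652.6 151.5] -98.4 [ 82.3  79.   80.7 142.6  22.6 -98.4]
    tri C B [652.4 152.2   5.5] 0.2
    tri D B [652.5 152.1   5.2] 0.1
    tri D C [652.5 152.5   4.8] 0.1
    tri E B [652.5 152.    5.1] 0.2
    tri E C [652.4 152.3   4.8] 0.3
    tri E D [652.5 151.9   5.4] 0.1
```

All fits agree with the given sizes and heights: wall tops 24–25 mm, pocket floors 5–7 mm. On the two nearly equilateral shapes, the grip bar and board edges put the triangle die's point at -50° and the nest's point at +22°. The round die's bar direction is still missing.

```bash
python3 - <<'E'
from h import *
out=[]
for t in ['D','F','F2']:
    im,c=load(t);h=cv2.cvtColor(im,cv2.COLOR_RGB2HSV)
    m=cv2.inRange(h,(0,0,60),(179,60,140))
    a=np.linspace(0,6.28,60);ring=project(c,np.c_[.525+.026*np.cos(a),-.3925+.026*np.sin(a),.025+0*a],True)
    g=np.zeros_like(m);cv2.fillPoly(g,[ring.round().astype(int)],255);m&=g
    top=cv2.inRange(h,(140,0,105),(179,40,140))|cv2.inRange(h,(0,0,112),(179,24,140))
    x0,y0,x1,y1=roi(c,'round',24);s=np.zeros_like(top);s[y0:y1,x0:x1]=top[y0:y1,x0:x1];s=cv2.morphologyEx(s,cv2.MORPH_OPEN,np.ones((2,2)))
    cs=max(cv2.findContours(s,0,cv2.CHAIN_APPROX_NONE)[0],key=cv2.contourArea)[:,0]
    P=(plane(c,cs,.058,True)*1000).astype(np.float32);print(t,'top face z58',cv2.minAreaRect(P))
    P=(plane(c,np.argwhere(m>0)[:,::-1],.04,True)*1000).astype(np.float32);print('   dark all',cv2.minAreaRect(P))
    cr=im[y0:y1,x0:x1].copy();q=cr.copy();q[s[y0:y1,x0:x1]>0]=(255,0,0)
    out.append(np.vstack([cv2.resize(i,(260,260),interpolation=cv2.INTER_CUBIC) for i in (cr,q)]))
cv2.imwrite('pics/bar.png',np.hstack(out)[:,:,::-1])
E
```

```text
D top face z58 ((526.6428833007812, -391.2546081542969), (9.967522621154785, 34.60368347167969), 56.2341423034668)
   dark all ((523.348876953125, -392.9075622558594), (35.782073974609375, 49.57560348510742), 66.59878540039062)
F top face z58 ((527.0264282226562, -388.6503601074219), (12.296070098876953, 33.88717269897461), 57.37943649291992)
   dark all ((521.688232421875, -388.66802978515625), (46.23064041137695, 46.279354095458984), 86.36077880859375)
F2 top face z58 ((526.4102783203125, -391.167236328125), (7.700089454650879, 34.3979377746582), 57.34257125854492)
   dark all ((525.7642822265625, -393.21551513671875), (44.792728424072266, 44.66938781738281), 8.299745559692383)
```

View pics/bar.png

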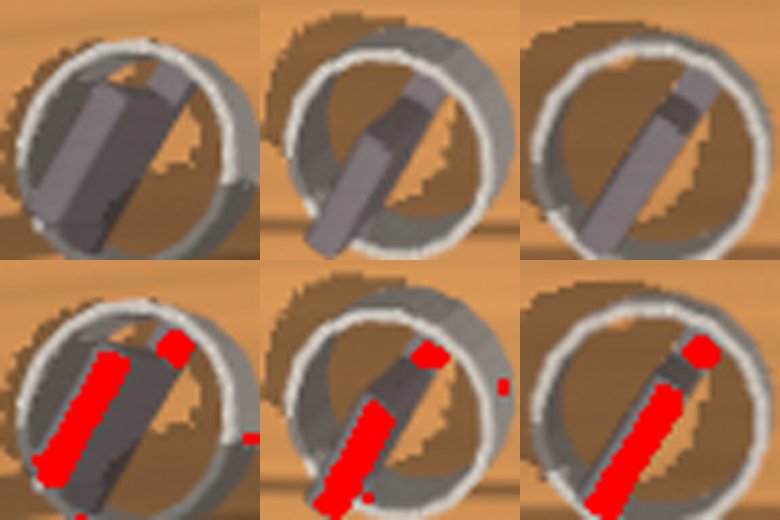

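The bar's top face fits as 10 x 34.5 mm at z 58, centred at (526.5, -391.2) with yaw about -33°, which agrees with the ring centre. Now I pick the round die.

Request:
{"method": "move_arm", "body": {
  "slide": [
    [0.1,-2,1],
    [0.3,-4,4],
    [0.5,-5.4,8],
    [0.5,-5.4,12],
    [0.5,-5.4,15],
    [0.5,-5.4,17],
    [0.5,-5.4,19],
    [0.5,-5.4,20.5],
    [0.5,-5.4,21.5],
    [0.5,-5.4,22.2],
    [0.5,-5.4,22.2],
    [0.5,-5.4,22.2]
  ],
  "roll": [0.14,0.28,0.42,0.576,0.576,0.576,0.576,0.576,0.576,0.576,0.576,0.576],
  "gripper": 4.5
}}

```text
time: 8.4
position: [0.5261, -0.3933, 0.0313]
tool_rot: [0.893, 3.011, -0.0]
ft_force: [0.6, 0.5, -0.4]
grip_width: 0.518
grip_force: 0.0
```

Request:
{"method": "move_arm", "body": {
  "slide": [
    [0,0,0],
    [0,0,0],
    [0,0,0],
    [0,0,0],
    [0,0,0],
    [0,0,0],
    [0,0,0],
    [0,0,0]
  ],
  "roll": [0,0,0,0,0,0,0,0],
  "gripper": 0,
  "squeeze": 35
}}

```text
time: 9.2
position: [0.5257, -0.3931, 0.0306]
tool_rot: [0.894, 3.012, -0.0]
ft_force: [-0.2, -0.3, 1.3]
grip_width: 0.113
grip_force: 35.0
```

```bash
cat >> h.py <<'E'
from scipy.spatial.transform import Rotation as Ro
def go(*pts):
    """pts: (X,Y,Z,tool-y angle deg) in m -> slide cm, roll from the pose now"""
    s=monitor.get_state();M=Ro.from_rotvec(s['tool_rot']).as_matrix();p=np.array(s['position'])
    y=np.degrees(np.arctan2(M[1,1],M[0,1]));print('at',p,'tool y',round(y,1),'j7',s['joint_positions'][6],'w',s['grip_width']*87,s['grip_force'])
    for q in pts:
        d=-(((q[3]-y)+180)%360-180);print(q,'slide',(M.T@(np.array(q[:3])-p)*100).round(1),'roll',round(np.radians(d),3))
E
python3 -c "
from h import *
go((.526,-.393,.12,57),(.54,-.1,.13,57),(.48,.15,.13,57),(.376,.2747,.13,57),(.376,.2747,.05,57),(.376,.2747,.0375,57))"
```

```text
at [ 0.5257 -0.3931  0.0306] tool y 56.9 j7 1.8937604753482773 w 9.849354490176868 34.99623726122081
(0.526, -0.393, 0.12, 57) slide [-0.   0.  -8.9] roll -0.001
(0.54, -0.1, 0.13, 57) slide [14.8 25.3 -9.9] roll -0.001
(0.48, 0.15, 0.13, 57) slide [ 33.4  43.  -10. ] roll -0.001
(0.376, 0.2747, 0.13, 57) slide [ 49.   47.8 -10. ] roll -0.001
(0.376, 0.2747, 0.05, 57) slide [49.  47.8 -2. ] roll -0.001
(0.376, 0.2747, 0.0375, 57) slide [49.  47.8 -0.7] roll -0.001
```

Request:
{"method": "move_arm", "body": {
  "slide": [
    [0,0,-1.5],
    [0,0,-4],
    [0,0,-7],
    [1.5,2.5,-9.5],
    [4,6.5,-10],
    [6.5,11,-10],
    [9,15.5,-10],
    [12,20,-10],
    [14.8,25.3,-10],
    [18,28.5,-10],
    [21.5,32,-10],
    [25,35.5,-10],
    [29,39,-10],
    [33,42.5,-10],
    [37,44.5,-10],
    [41,46,-10],
    [45,47.2,-10],
    [48,47.8,-10],
    [49,47.8,-10],
    [49,47.8,-10]
  ],
  "roll": [0,0,0,0,0,0,0,0,0,0,0,0,0,0,0,0,0,0,0,0]
}}

```text
time: 11.2
position: [0.3746, 0.2756, 0.131]
tool_rot: [-0.889, -3.013, -0.0]
ft_force: [0.8, -1.1, -1.9]
grip_width: 0.112
grip_force: 35.0
```

```bash
python3 -c "
from h import *
go((.376,.2747,.13,57),(.376,.2747,.05,57),(.376,.2747,.0375,57))"
```

```text
at [0.3746 0.2756 0.131 ] tool y 57.1 j7 0.3033040969817515 w 9.765210567461235 34.99459815211594
(0.376, 0.2747, 0.13, 57) slide [-0.2 -0.   0.1] roll 0.002
(0.376, 0.2747, 0.05, 57) slide [-0.2 -0.   8.1] roll 0.002
(0.376, 0.2747, 0.0375, 57) slide [-0.2 -0.   9.4] roll 0.002
```

Request:
{"method": "move_arm", "body": {
  "slide": [
    [-0.1,0,1],
    [-0.1,0,3],
    [-0.1,0,5],
    [-0.1,0,6.5],
    [-0.1,0,7.5],
    [-0.1,0,8.2],
    [-0.1,0,8.8],
    [-0.1,0,9.3],
    [-0.1,0,9.3],
    [-0.1,0,9.3]
  ],
  "roll": [0,0,0,0,0,0,0,0,0,0]
}}

```text
time: 12.2
position: [0.3767, 0.2746, 0.0378]
tool_rot: [0.893, 3.012, 0.001]
ft_force: [0.4, 0.4, -1.6]
grip_width: 0.109
grip_force: 35.0
```

Request:
{"method": "move_arm", "body": {
  "slide": [
    [0,0,0],
    [0,0,0],
    [0,0,0],
    [0,0,0],
    [0,0,-1],
    [0,0,-3],
    [0,0,-6],
    [0,0,-10],
    [0,0,-14],
    [0,0,-14]
  ],
  "roll": [0,0,0,0,0,0,0,0,0,0],
  "gripper": 4.5
}}

```text
time: 13.2
position: [0.3795, 0.2768, 0.1841]
tool_rot: [0.892, 3.007, 0.016]
ft_force: [0.1, 0.7, 0.3]
grip_width: 0.516
grip_force: 0.0
```

```bash
python3 -c "
from h import *
im,c=snap('P1')
G['round']=G['Nround']
b=blob(im,c,'round',45);print(fit('round',plane(c,b,.031,True)))
x0,y0,x1,y1=roi(c,'Nround',50);cv2.imwrite('pics/p1.png',cv2.resize(im[y0:y1,x0:x1,::-1],None,fx=4,fy=4,interpolation=cv2.INTER_CUBIC))
go((.52,.35,.18,64),(.5355,.4168,.13,64),(.5355,.4168,.0305,64))"
```

```text
P1 13.2 [0.3795 0.2768 0.1841] [0.8924 3.0068 0.0161] cam [0.3136 0.319  0.3455] j7 0.29004594056570965
(array([376.9431, 276.1679]), 0, (59.58502197265625,))
at [0.3782 0.2758 0.1812] tool y 56.9 j7 0.2902931300037271 w 45.305619931124454 0.0
(0.52, 0.35, 0.18, 64) slide [-7.8 13.9  0.2] roll -0.123
(0.5355, 0.4168, 0.13, 64) slide [-5.5 20.4  5.3] roll -0.123
(0.5355, 0.4168, 0.0305, 64) slide [-5.5 20.3 15.2] roll -0.123
```

View pics/p1.png

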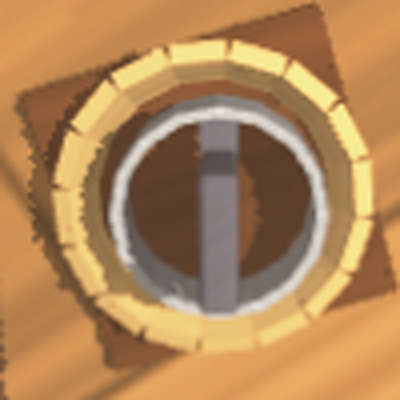

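The round die is seated: its wall top is at (377,276), 1.5 mm from the nest centre, with a 59.6 mm diameter at the expected height. Next is the heel die.

Request:
{"method": "move_arm", "body": {
  "slide": [
    [-2,3,0],
    [-4,7,0],
    [-6,11,0.5],
    [-6,15,2],
    [-5.7,18.5,4.5],
    [-5.5,20.4,7.5],
    [-5.5,20.4,10],
    [-5.5,20.4,12],
    [-5.5,20.4,13.5],
    [-5.5,20.4,14.5],
    [-5.5,20.4,15.2],
    [-5.5,20.4,15.2],
    [-5.5,20.4,15.2]
  ],
  "roll": [-0.06,-0.123,-0.123,-0.123,-0.123,-0.123,-0.123,-0.123,-0.123,-0.123,-0.123,-0.123,-0.123]
}}

```text
time: 14.55
position: [0.5344, 0.4158, 0.0265]
tool_rot: [0.707, 3.06, 0.002]
ft_force: [1.3, -0.3, 0.7]
grip_width: 0.519
grip_force: 0.0
```

Request:
{"method": "move_arm", "body": {
  "slide": [
    [0,0,0],
    [0,0,0],
    [0,0,0],
    [0,0,0],
    [0,0,0],
    [0,0,0],
    [0,0,0],
    [0,0,0]
  ],
  "roll": [0,0,0,0,0,0,0,0],
  "gripper": 0,
  "squeeze": 35
}}

```text
time: 15.35
position: [0.534, 0.4157, 0.0256]
tool_rot: [0.706, 3.061, 0.001]
ft_force: [0.3, 1.3, 0.4]
grip_width: 0.108
grip_force: 35.0
```

```bash
python3 -c "
from h import *
go((.5355,.4168,.13,64),(.53,.2,.14,70),(.53,0,.14,76),(.47,-.2,.14,81.3),(.3904,-.2852,.13,81.3))"
```

```text
at [0.534  0.4157 0.0256] tool y 64.0 j7 0.5618282570111642 w 9.428266353166284 34.99991691671312
(0.5355, 0.4168, 0.13, 64) slide [ -0.1   0.2 -10.4] roll 0.0
(0.53, 0.2, 0.14, 70) slide [ -9.1 -19.6 -11.4] roll -0.105
(0.53, 0, 0.14, 76) slide [-17.9 -37.5 -11.5] roll -0.209
(0.47, -0.2, 0.14, 81.3) slide [-21.2 -58.1 -11.5] roll -0.302
(0.3904, -0.2852, 0.13, 81.3) slide [-17.8 -69.3 -10.5] roll -0.302
```

Request:
{"method": "move_arm", "body": {
  "slide": [
    [0,0,-1.5],
    [0,0,-4],
    [0,0,-7],
    [-0.5,-1.5,-10],
    [-2.5,-5,-11.5],
    [-4.5,-9.5,-11.5],
    [-6.5,-14,-11.5],
    [-9.1,-18.5,-11.5],
    [-11,-23,-11.5],
    [-13.5,-28,-11.5],
    [-16,-33,-11.5],
    [-17.9,-37.5,-11.5],
    [-18.8,-42,-11.5],
    [-19.6,-47,-11.5],
    [-20.4,-52,-11.5],
    [-21,-57,-11.5],
    [-20.3,-61.5,-11.3],
    [-19,-65.5,-11],
    [-18,-68,-10.7],
    [-17.8,-69.3,-10.5]
  ],
  "roll": [0,0,0,-0.02,-0.04,-0.06,-0.08,-0.1,-0.12,-0.14,-0.17,-0.2,-0.22,-0.24,-0.27,-0.302,-0.302,-0.302,-0.302,-0.302]
}}

```text
time: 17.35
position: [0.3865, -0.2877, 0.1308]
tool_rot: [-0.247, -3.131, -0.003]
ft_force: [0.1, 1.1, -2.3]
grip_width: 0.113
grip_force: 35.0
```

Request:
{"method": "move_arm", "body": {
  "slide": [
    [0,0,0],
    [0,0,0],
    [0,0,0],
    [0,0,0],
    [0,0,0]
  ],
  "roll": [0,0,0,0,0]
}}

```text
time: 17.85
position: [0.3906, -0.2848, 0.1306]
tool_rot: [-0.236, -3.133, 0.0]
ft_force: [-0.6, 0.1, -3.3]
grip_width: 0.108
grip_force: 35.0
```

```bash
python3 -c "
from h import *
go((.3904,-.2852,.13,81.3),(.3904,-.2852,.0325,81.3))"
```

```text
at [ 0.3906 -0.2848  0.1306] tool y 81.4 j7 2.0231587244897145 w 9.408362424863338 34.9999818764627
(0.3904, -0.2852, 0.13, 81.3) slide [ 0.  -0.   0.1] roll 0.002
(0.3904, -0.2852, 0.0325, 81.3) slide [ 0.  -0.   9.8] roll 0.002
```

Request:
{"method": "move_arm", "body": {
  "slide": [
    [0,0,1],
    [0,0,3],
    [0,0,5],
    [0,0,6.5],
    [0,0,7.5],
    [0,0,8.3],
    [0,0,9],
    [0,0,9.5],
    [0,0,9.7],
    [0,0,9.7],
    [0,0,9.7]
  ],
  "roll": [0,0,0,0,0,0,0,0,0,0,0]
}}

```text
time: 18.95
position: [0.3903, -0.2857, 0.0339]
tool_rot: [0.238, 3.132, -0.0]
ft_force: [-0.6, -0.5, -2.5]
grip_width: 0.111
grip_force: 35.0
```

Request:
{"method": "move_arm", "body": {
  "slide": [
    [0,0,0],
    [0,0,0],
    [0,0,0],
    [0,0,0],
    [0,0,-1],
    [0,0,-3],
    [0,0,-6],
    [0,0,-10],
    [0,0,-14],
    [0,0,-14],
    [0,0,-14]
  ],
  "roll": [0,0,0,0,0,0,0,0,0,0,0],
  "gripper": 4.5
}}

```text
time: 20.05
position: [0.3907, -0.2858, 0.1747]
tool_rot: [0.238, 3.13, 0.0]
ft_force: [-0.3, 0.9, -0.1]
grip_width: 0.515
grip_force: 0.0
```

```bash
python3 -c "
from h import *
im,c=snap('P2')
G['heel']=G['Nheel']
b=blob(im,c,'heel',50);print(fit('heel',plane(c,b,.031,True)))
x0,y0,x1,y1=roi(c,'Nheel',60);cv2.imwrite('pics/p2.png',cv2.resize(im[y0:y1,x0:x1,::-1],None,fx=4,fy=4,interpolation=cv2.INTER_CUBIC))
go((.4436,-.0942,.18,40.3),(.4436,-.0942,.0305,40.3))"
```

```text
P2 20.05 [ 0.3907 -0.2858  0.1747] [0.238  3.1296 0.0004] cam [ 0.3137 -0.2732  0.3361] j7 1.97931341204696
(array([ 392.8546, -285.3195]), -8.704727172851562, (67.20157623291016, 52.0854377746582, np.float64(51.88255975256314), np.float64(19.65810998308901)))
at [ 0.3898 -0.2853  0.1735] tool y 81.3 j7 1.9794066669644639 w 44.80050862213578 0.0
(0.4436, -0.0942, 0.18, 40.3) slide [-2.4 19.7 -0.6] roll 0.716
(0.4436, -0.0942, 0.0305, 40.3) slide [-2.4 19.7 14.3] roll 0.716
```

View pics/p2.png

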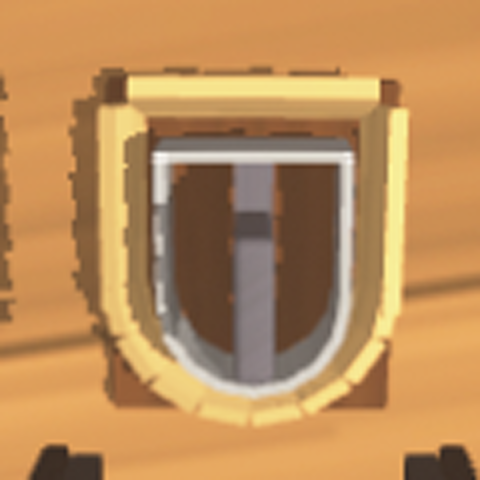

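The heel die is seated with its rounded end matching the nest: centre 2.5 mm off, yaw -8.7°. Next is the triangle.

Request:
{"method": "move_arm", "body": {
  "slide": [
    [-0.5,3,0],
    [-1,7,0],
    [-1.5,11,0],
    [-2,15,0],
    [-2.4,18.5,1.5],
    [-2.4,19.7,4],
    [-2.4,19.7,7.5],
    [-2.4,19.7,10],
    [-2.4,19.7,12],
    [-2.4,19.7,13.3],
    [-2.4,19.7,14],
    [-2.4,19.7,14.1],
    [-2.4,19.7,14.1],
    [-2.4,19.7,14.1]
  ],
  "roll": [0.12,0.24,0.36,0.48,0.6,0.716,0.716,0.716,0.716,0.716,0.716,0.716,0.716,0.716]
}}

```text
time: 21.5
position: [0.4444, -0.0945, 0.0334]
tool_rot: [1.32, 2.849, 0.001]
ft_force: [-0.8, 0.3, 0.1]
grip_width: 0.516
grip_force: 0.0
```

Request:
{"method": "move_arm", "body": {
  "slide": [
    [0,0,0],
    [0,0,0],
    [0,0,0],
    [0,0,0],
    [0,0,0],
    [0,0,0],
    [0,0,0],
    [0,0,0]
  ],
  "roll": [0,0,0,0,0,0,0,0],
  "gripper": 0,
  "squeeze": 35
}}

```text
time: 22.3
position: [0.4435, -0.0944, 0.0325]
tool_rot: [-1.321, -2.85, 0.0]
ft_force: [-0.3, -0.4, 0.2]
grip_width: 0.117
grip_force: 35.0
```

```bash
python3 -c "
from h import *
go((.4436,-.0942,.13,40.3),(.6524,.1521,.13,112.5))"
```

```text
at [ 0.4435 -0.0944  0.0325] tool y 40.3 j7 0.9213073697375339 w 10.204229065315278 34.99441545456648
(0.4436, -0.0942, 0.13, 40.3) slide [ 0.   0.  -9.7] roll -0.0
(0.6524, 0.1521, 0.13, 112.5) slide [ 5.3 31.9 -9.8] roll -1.26
```

Request:
{"method": "move_arm", "body": {
  "slide": [
    [0,0,-1.5],
    [0,0,-4],
    [0,0,-7],
    [0.2,1.5,-9.5],
    [0.7,4.5,-9.8],
    [1.4,8,-9.8],
    [2.1,12,-9.8],
    [2.8,16,-9.8],
    [3.4,20,-9.8],
    [4,24,-9.8],
    [4.6,28,-9.8],
    [5.1,31,-9.8],
    [5.3,31.9,-9.8],
    [5.3,31.9,-9.8],
    [5.3,31.9,-9.8],
    [5.3,31.9,-9.8],
    [5.3,31.9,-9.8]
  ],
  "roll": [0,0,0,-0.06,-0.16,-0.28,-0.4,-0.52,-0.64,-0.76,-0.88,-1.0,-1.12,-1.22,-1.26,-1.26,-1.26]
}}

```text
time: 24.0
position: [0.6523, 0.1522, 0.1299]
tool_rot: [0.61, -3.081, -0.0]
ft_force: [-0.2, -0.5, -1.5]
grip_width: 0.114
grip_force: 35.0
```

```bash
python3 -c "
from h import *
go((.6524,.1521,.13,112.5),(.6524,.1521,.0392,112.5))"
```

```text
at [0.6523 0.1522 0.1299] tool y 112.4 j7 1.7860901933570486 w 9.947839974977557 34.995442614890635
(0.6524, 0.1521, 0.13, 112.5) slide [-0. -0. -0.] roll -0.002
(0.6524, 0.1521, 0.0392, 112.5) slide [-0.  -0.   9.1] roll -0.002
```

Request:
{"method": "move_arm", "body": {
  "slide": [
    [0,0,1],
    [0,0,3],
    [0,0,5],
    [0,0,6.3],
    [0,0,7.2],
    [0,0,8],
    [0,0,8.6],
    [0,0,9],
    [0,0,9.1],
    [0,0,9.1],
    [0,0,9.1]
  ],
  "roll": [0,0,0,0,0,0,0,0,0,0,0]
}}

```text
time: 25.1
position: [0.653, 0.1524, 0.0401]
tool_rot: [-0.612, 3.08, 0.0]
ft_force: [-0.2, 0.0, -1.5]
grip_width: 0.111
grip_force: 35.0
```

Request:
{"method": "move_arm", "body": {
  "slide": [
    [0,0,0],
    [0,0,0],
    [0,0,0],
    [0,0,0],
    [0,0,-1],
    [0,0,-3],
    [0,0,-6],
    [0,0,-10],
    [0,0,-14],
    [0,0,-14],
    [0,0,-14]
  ],
  "roll": [0,0,0,0,0,0,0,0,0,0,0],
  "gripper": 4.5
}}

```text
time: 26.2
position: [0.6536, 0.1524, 0.1819]
tool_rot: [-0.611, 3.078, 0.001]
ft_force: [0.3, 0.3, -0.6]
grip_width: 0.515
grip_force: 0.0
```

```bash
python3 -c "
from h import *
im,c=snap('P3')
G['gus']=G['Ngus']
b=blob(im,c,'gus',50);print(fit('gus',plane(c,b,.031,True)))
x0,y0,x1,y1=roi(c,'Ngus',60);cv2.imwrite('pics/p3.png',cv2.resize(im[y0:y1,x0:x1,::-1],None,fx=4,fy=4,interpolation=cv2.INTER_CUBIC))
go((.47,.1103,.18,78.5),(.47,.1103,.0305,78.5))"
```

```text
P3 26.2 [0.6536 0.1524 0.1819] [-0.6113  3.0778  0.0009] cam [0.5816 0.1228 0.3432] j7 1.7793520703383012
(array([653.347, 152.882], dtype=float32), np.float32(22.660723), (np.float32(69.46821), np.float32(71.0221), np.float32(71.281555), np.float32(22.660723), np.float32(-97.82254), np.float32(142.95726)))
at [0.6526 0.1523 0.18  ] tool y 112.5 j7 1.7793721627241788 w 44.72156790063529 0.0
(0.47, 0.1103, 0.18, 78.5) slide [18.5  3.1 -0. ] roll 0.593
(0.47, 0.1103, 0.0305, 78.5) slide [18.5  3.1 14.9] roll 0.593
```

View pics/p3.png

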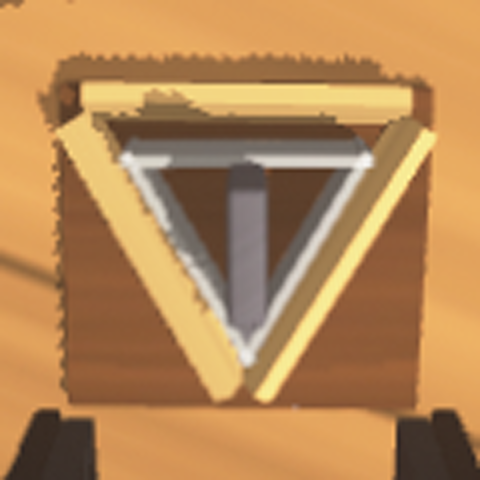

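The triangle is seated, point matching: centre 1.2 mm off, yaw 22.7°. The strap die is last.

Request:
{"method": "move_arm", "body": {
  "slide": [
    [3,0.5,0],
    [7,1.2,0],
    [11,1.9,0],
    [15,2.6,0],
    [18,3,2],
    [18.5,3.1,5],
    [18.5,3.1,8.5],
    [18.5,3.1,11],
    [18.5,3.1,13],
    [18.5,3.1,14.2],
    [18.5,3.1,14.7],
    [18.5,3.1,14.7],
    [18.5,3.1,14.7]
  ],
  "roll": [0.12,0.24,0.36,0.48,0.593,0.593,0.593,0.593,0.593,0.593,0.593,0.593,0.593]
}}

```text
time: 27.55
position: [0.4705, 0.1104, 0.0332]
tool_rot: [0.315, 3.125, 0.001]
ft_force: [-0.3, -0.1, -0.1]
grip_width: 0.518
grip_force: 0.0
```

Request:
{"method": "move_arm", "body": {
  "slide": [
    [0,0,0],
    [0,0,0],
    [0,0,0],
    [0,0,0],
    [0,0,0],
    [0,0,0],
    [0,0,0],
    [0,0,0]
  ],
  "roll": [0,0,0,0,0,0,0,0],
  "gripper": 0,
  "squeeze": 35
}}

```text
time: 28.35
position: [0.4698, 0.1101, 0.0325]
tool_rot: [-0.315, -3.126, 0.0]
ft_force: [-0.3, -0.5, 0.3]
grip_width: 0.11
grip_force: 35.0
```

```bash
python3 -c "
from h import *
go((.47,.1103,.13,78.5),(.6546,-.1614,.13,87.9))"
```

```text
at [0.4698 0.1101 0.0325] tool y 78.5 j7 1.1464642188951346 w 9.545849042029799 34.95985253015533
(0.47, 0.1103, 0.13, 78.5) slide [-0.   0.  -9.7] roll -0.0
(0.6546, -0.1614, 0.13, 87.9) slide [-23.5 -22.9  -9.7] roll -0.164
```

Request:
{"method": "move_arm", "body": {
  "slide": [
    [0,0,-1.5],
    [0,0,-4],
    [0,0,-7],
    [-1.5,-1.5,-9.5],
    [-4,-4,-9.7],
    [-7,-7,-9.7],
    [-10,-10,-9.7],
    [-13,-12.7,-9.7],
    [-16,-15.6,-9.7],
    [-19,-18.5,-9.7],
    [-22,-21.5,-9.7],
    [-23.5,-22.9,-9.7],
    [-23.5,-22.9,-9.7],
    [-23.5,-22.9,-9.7],
    [-23.5,-22.9,-9.7]
  ],
  "roll": [0,0,0,-0.02,-0.04,-0.06,-0.08,-0.1,-0.12,-0.14,-0.164,-0.164,-0.164,-0.164,-0.164]
}}

```text
time: 29.85
position: [0.654, -0.1591, 0.1288]
tool_rot: [-0.055, -3.14, -0.003]
ft_force: [-0.7, -0.6, -2.2]
grip_width: 0.107
grip_force: 35.0
```

```bash
python3 -c "
from h import *
go((.6546,-.1614,.13,87.9),(.6546,-.1614,.0392,87.9))"
```

```text
at [ 0.654  -0.1591  0.1288] tool y 88.0 j7 1.9061710849162559 w 9.350527790428083 34.95787933235988
(0.6546, -0.1614, 0.13, 87.9) slide [-0.1 -0.2 -0.1] roll 0.002
(0.6546, -0.1614, 0.0392, 87.9) slide [-0.1 -0.2  9. ] roll 0.002
```

Request:
{"method": "move_arm", "body": {
  "slide": [
    [0,0,1],
    [0,0,3],
    [0,0,5],
    [0,0,6.3],
    [0,0,7.2],
    [0,0,8],
    [0,0,8.6],
    [0,0,9],
    [0,0,9],
    [0,0,9],
    [0,0,9]
  ],
  "roll": [0,0,0,0,0,0,0,0,0,0,0]
}}

```text
time: 30.95
position: [0.6549, -0.1612, 0.0402]
tool_rot: [0.058, 3.14, -0.0]
ft_force: [0.5, 0.6, -2.8]
grip_width: 0.114
grip_force: 35.0
```

Request:
{"method": "move_arm", "body": {
  "slide": [
    [0,0,0],
    [0,0,0],
    [0,0,0],
    [0,0,0],
    [0,0,-1],
    [0,0,-3],
    [0,0,-6],
    [0,0,-10],
    [0,0,-14],
    [0,0,-14],
    [0,0,-14]
  ],
  "roll": [0,0,0,0,0,0,0,0,0,0,0],
  "gripper": 4.5
}}

```text
time: 32.05
position: [0.6552, -0.1614, 0.1816]
tool_rot: [0.058, 3.138, -0.0]
ft_force: [0.4, -0.1, -0.9]
grip_width: 0.518
grip_force: 0.0
```

```bash
python3 -c "
from h import *
im,c=snap('P4')
G['strap']=G['Nstrap']
b=blob(im,c,'strap',60);print(fit('strap',plane(c,b,.031,True)))
x0,y0,x1,y1=roi(c,'Nstrap',60);a=cv2.resize(im[y0:y1,x0:x1],(450,450),interpolation=cv2.INTER_CUBIC)
t=cams.get_image('top')[110:260,100:420];cv2.imwrite('pics/p4.png',a[:,:,::-1]);cv2.imwrite('pics/top4.png',cv2.resize(t[:,:,::-1],None,fx=2.5,fy=2.5,interpolation=cv2.INTER_CUBIC))
print(monitor.get_state()['position'])"
```

```text
P4 32.05 [ 0.6552 -0.1614  0.1816] [ 0.0578  3.1378 -0.0002] cam [ 0.5773 -0.1578  0.3429] j7 1.8927835592056508
(array([ 654.7229, -160.15  ]), 177.9031982421875, (85.10467529296875, 34.163448333740234))
[ 0.6538 -0.1607  0.1787]
```

View pics/p4.png

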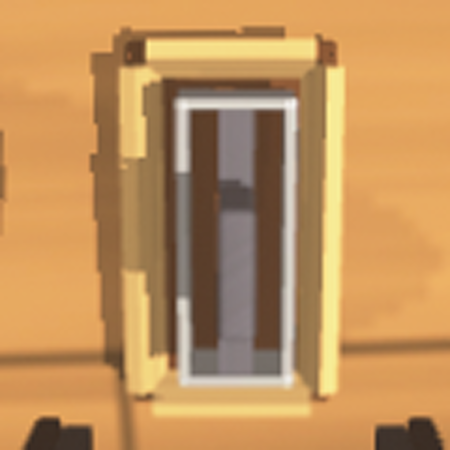

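View pics/top4.png

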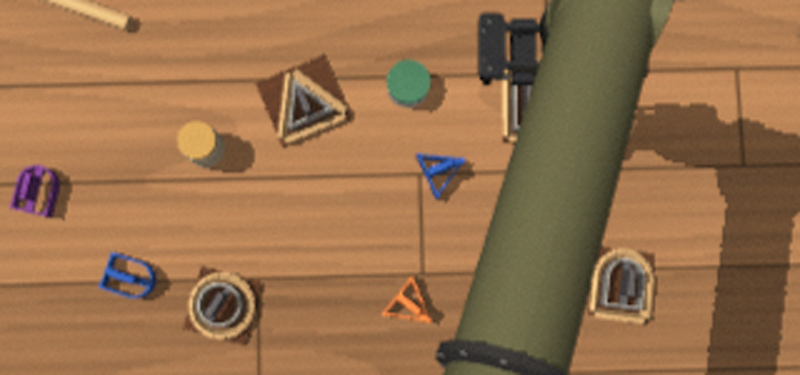

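The strap die is seated: centre 1.3 mm off, yaw 177.9°, 85 x 34 mm at the seated height. The top view shows the round, heel and triangle dies in their nests and the jar and tin still standing. The gripper is clear, so I hand in.

```bash
python3 -c "
from bench import workorder
print(workorder.close_job())"
```

```text
the job is handed in; nothing more can be done
None
```

All four steel dies lie flat in their own nests, each measured within 3 mm of its nest's centre, the jar and tin were left standing, and the job was handed in at about 32 s; no verdict came back from the hand-in.

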